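Seat the offcut in the clamping jig and throw the toggle clamp

ROBOT

A 6-joint arm with a two-finger parallel gripper is mounted at the origin on the work surface; the furniture and walls round the work are solid. World frame = base frame: x ahead of the robot, y to its left, z up, the work surface at z = 0. Lengths are in m, angles in rad, forces in N, time in s.
With the tool pointing down it reaches from about 0.25 to 0.725 m from the base axis. Payload 4 kg.
Tool frame: the origin (TCP) lies on the centre line of the jaws, within the pads' length; the fingertips stand ahead of it and the grasp point (between the pads) lies 3 mm ahead of it (bot.tcp_to_tips is the z of the fingertips in the tool frame, in m); z points along the fingers, y is the line along which they close (so a half turn about z gives the same grasp; the last joint's range is limited). The gripper opens to 85 mm and grips with 20 to 120 N. Pads are 22 mm wide; open, the fingers measure 114 mm over their backs; the gripper's body (76 mm by 85 mm) begins 54 mm behind the grasp point. The pads swing forward as they close: fully open they stand 13 mm farther back than shut.
Start: joints at [1.144, 0.241, 0.005, 1.335, 0, 1.571], TCP at [0.207, 0.455, 0.253] pointing down, gripper open.
Joint ranges: [-2.72, 2.72], [-1.05, 1.87], [-1.09, 1.28], [-1.99, 2.15], [-1.42, 1.44], [-3.14, 3.14]. Speed limits (rad/s): [2.79, 2.79, 3.14, 3.14, 3.14, 3.14].

INTERFACE

Orientations are given as a unit quaternion [x, y, z, w].
In Python, from workcell import telemetry, camera, camera_params, ticket, boxes_of, cut_out, spot_point, bot gives the robot as it stands.
- The arm moves only by the shell command python3 -m creep 'ROWS'. ROWS is text: rows parted by semicolons, each of 5 numbers parted by spaces: the opening, from 0 (shut) to 1 (fully open), then the shift along the tool's x, y, z in units of 150 mm (1.0 is 150 mm), then the turn about the tool's z in units of 180 degrees (1.0 is 180 degrees). In form: claw x y z turn; .... A call has 1 to 12 rows; each row is the pose to reach, as a shift and turn from the pose commanded when the call began, along the tool's axes at that moment, turning the shorter way round; what a row does not reach only later rows make up. A row lasts 1/8 s, in which the tool goes at most 62.5 mm and 10.7 degrees, less where a joint would pass 70% of its speed; a pose out of reach is approached as far as the arm can. A call with a number of a shift or a turn outside -1 to 1 is refused whole. A call with a gripper value outside its range is refused whole. The fingers move at their own pace and stop on an object; the grip force is fixed at half the most. Time passes only in rows, so rows that repeat a pose let the fingers close. It gives the time, the measured TCP pose, the force, the opening and the grip force at its end, in the units of the state.
- telemetry.get_obs(): the state, without advancing time (a new reading comes with each control period).
- camera(name): name is "side" or "top" or "wrist"; returns the picture (400x640x3 uint8, red, green, blue); there is no depth.
- camera_params(name): a dict with "camera_matrix" (3x3 intrinsics, pixels), "k1" (the pictures are not rectified: a ray, as slopes to the right and down, at radius r is drawn at 1 + k1 r^2 times it, then the intrinsics apply), "eye" and "attitude" of the camera in the world. Camera axes: x right, y down, z forward; pixel columns grow to the right and rows downward; lengths in m; the calibration is good to about 2 mm. A picture is of the moment at which its call begins: read the wrist's pose just before it. camera_params takes no time and is no camera call; for the wrist camera it gives the pose at the moment of the call.
- ticket.job_done(): hands the job in; it is judged then, once.
Trained networks look in the newest picture that a camera, given by its name, has taken for a name from the list of things; names that differ only in an ending like _2 or _b are one class to them, and where a whole thing is asked for, a point or a joint stands for the part that bears it (a point fixed in the world has none). Each returns a list of dicts, best first, with "conf" (0 to 1); they miss things now and then, are a little off and sometimes report something else, mostly with a low value. They report only what shows in the picture. A call takes as long as a camera call. They do not tell look-alikes from the thing itself.
- boxes_of(thing, camera): "at" ([x, y, z] in m, in world coordinates, good to about 4 mm: the middle of the surface that is visible of it).
- cut_out(thing, camera): "pixels" (400x640 bool, what is visible of it).
- spot_point(thing, camera): "at" ([x, y, z] in m, in world coordinates, good to about 4 mm: a listed point, or the origin of a listed thing).
The state is a dict: "clock": time; "joint_pos": joint angles; "joint_vel": joint speeds; "tau": joint torques, N m; "eef_pos": TCP position; "tool_rot": TCP orientation; "ft_force": force on the tool from outside, world axes, zero at the start; "ft_torque": the same for the moment, N m; "grip_width": finger opening in m; "grasp_force": force on a finger pad.
Only numpy, scipy, OpenCV 4.12 (cv2) and the standard library are available. Lean on these libraries where they do the work, as an engineer would, in place of code of your own. Each camera call takes 0.05 s, during which the arm holds its last target. There are 200 camera calls.

TASK

Push the thick oak offcut along its guide rails in the clamping jig until it sits fully home against the stop. Then flip the toggle clamp's lever over so that it snaps into its closed position and the rubber foot holds the piece down. Only push things with the fingertips: pick nothing up, and leave the other things on the bench where they are.

Things in the scene. Friction and masses are not known exactly. Their poses are not given: they have to be found in the camera images.
- jig: Clamping jig, fixed to the bench: plywood board 180 x 96 mm, top 12 mm above the bench, with a wooden stop, two guide rails and a steel toggle clamp behind the stop. Origin: on the bench, under the middle of the stop's face. x: the way the workpiece slides to the stop; y: across; z: up. Board from x = -108 to +72 mm. All lies symmetric about y = 0.
- stop (a point): Foot of the stop's face, mid-width, at board height (x = 0, y = 0, z = 12 mm in the jig's frame; same axes). The stop is 18 mm thick, 90 mm wide, 24 mm high over the board. The rails, 10 mm high and 14 mm wide, run from x = -55 mm to the stop, 59 mm clear between them.
- workpiece: Thick squarish oak offcut, 62 mm long in the sliding direction (its own y), 55 mm wide, 28 mm high, about 0.07 kg, lying loose on the board between the rails, 20 to 40 mm short of the stop. Origin: centre of its underside, so home is x = -31 mm in the jig's frame.
- clamp_lever (a joint): Lever angle, rad: 0 open (upright, tip leaning 5 degrees towards the workpiece), growing as it swings away from the workpiece and down about the jig's y axis, to 1.45 closed (12 degrees above level, pointing away). Spring-held at both ends: below about 0.72 it springs back open, beyond it snaps closed by itself. About 6 N at 85 mm from the pivot starts it.
- lever_pivot (a point): Axis of the lever: x = 56, y = 0, z = 75 mm in the jig's frame. The lever swings in the jig's x-z plane about it; the steel cheeks round it reach 82 mm above the bench.
- lever_tip (a point): Free end of the lever, 109 mm from the pivot: a straight 11 mm steel rod with a black grip, 18 mm thick, over its outer 75 mm. Open, it stands about 184 mm above the bench.
- clamp_foot: Round rubber foot, 18 mm across, sprung, at the end of the pressing arm, which follows the lever. Origin: its pressing face. Open, arm and foot stand up at jig x above -5 mm, below 140 mm height. Closed, it presses the home workpiece's top at jig x = -30 mm with about 3 N.
- flat_offcut: A bystander: flat oak offcut 46 x 88 x 19 mm lying past the jig end at which the workpiece is pushed. Origin: centre of its underside.
- tape_measure: A bystander: tape measure in a yellow and black case, 36 x 89 x 71 mm, standing on the robot's side of the batten. Origin: centre of its underside.
- sanding_block: A bystander: cork sanding block 67 x 116 x 30 mm. Origin: centre of its underside.
- block_plane: A bystander: block plane 50 x 162 x 48 mm. Origin: centre of its underside.
- wax_tin: A bystander: round tin with a dark green lid, 70 mm across, 29 mm high, past the clamp end of the jig, below the closed lever. Origin: centre of its underside.
Not all that is in view belongs to the job. What is shaped like the workpiece but red or turquoise is not meant.

How it is judged:
By the outcome, as a careful person would: the job done as asked, in the order asked, and still so for the second after the job is handed in, with the robot touching nothing.
It also fails if it takes over 45 s, if anything falls off the work surface, if the arm or the gripper's body presses on something with over 40 N, if the wrist force passes 120 N, or if a joint passes its speed limit or range.

## Working session

There is one attempt and no reset: what is moved stays moved. The work goes in short steps, Python scripts to look and compute and a shell command to move; the robot and the scene stay as the last step left them, time stands still between calls to the robot, and variables do not carry over. Pictures are saved under pics/ and viewed, at most 10 in all, crops included, and the job is handed in when it is done.

```bash
mkdir -p pics; python3 - <<'E'
from workcell import *
import cv2,numpy as np
o=telemetry.get_obs();print(o['clock'],o['eef_pos'],o['tool_rot'],bot.tcp_to_tips)
for c in('top','side'):
    cv2.imwrite(f'pics/{c}0.png',camera(c)[:,:,::-1])
    for t in('stop','workpiece','lever_pivot','lever_tip','jig','clamp_foot','flat_offcut','tape_measure','wax_tin','block_plane','sanding_block'):
        print(c,t,[(np.round(d['at'],3).tolist(),round(d['conf'],2)) for d in spot_point(t,c)][:3])
E
```

```text
0.0 [0.20672917 0.45463164 0.25242185] [ 2.11786002e-01  9.77315521e-01 -1.00599946e-03 -2.22515664e-04] 0.022
top stop [([0.546, -0.149, 0.013], 0.65)]
top workpiece [([0.306, 0.206, -0.001], 0.88), ([0.549, -0.081, 0.01], 0.62), ([0.558, 0.27, -0.003], 0.61)]
top lever_pivot [([0.542, -0.206, 0.078], 0.65), ([0.376, -0.022, -0.002], 0.2)]
top lever_tip [([0.543, -0.196, 0.184], 0.53)]
top jig [([0.544, -0.155, -0.003], 0.62), ([0.54, -0.197, 0.184], 0.53)]
top clamp_foot [([0.547, -0.149, 0.121], 0.47)]
top flat_offcut [([0.554, 0.039, 0.001], 0.84)]
top tape_measure [([0.382, -0.151, 0.001], 0.96)]
top wax_tin [([0.548, -0.307, 0.001], 0.59), ([0.548, -0.083, 0.01], 0.37), ([0.376, -0.022, -0.008], 0.23)]
top block_plane [([0.372, -0.303, -0.002], 0.6)]
top sanding_block [([0.379, -0.024, -0.005], 0.77)]
side stop [([0.546, -0.148, 0.01], 0.79), ([0.549, -0.31, 0.004], 0.72), ([0.373, -0.305, -0.0], 0.19)]
side workpiece [([0.545, -0.081, 0.014], 0.89), ([0.558, 0.272, -0.001], 0.87), ([0.308, 0.204, 0.001], 0.85)]
side lever_pivot [([0.545, -0.204, 0.073], 0.93), ([0.543, -0.149, 0.118], 0.27)]
side lever_tip [([0.547, -0.199, 0.184], 0.84)]
side jig [([0.545, -0.146, -0.001], 0.94)]
side clamp_foot [([0.374, -0.025, -0.004], 0.57), ([0.543, -0.149, 0.12], 0.54)]
side flat_offcut [([0.548, 0.035, -0.001], 0.59)]
side tape_measure [([0.38, -0.154, -0.004], 0.93)]
side wax_tin [([0.551, -0.308, 0.004], 0.7)]
side block_plane [([0.372, -0.303, -0.002], 0.92), ([0.552, -0.082, 0.015], 0.41), ([0.375, -0.024, -0.0], 0.37)]
side sanding_block [([0.376, -0.027, -0.001], 0.87)]
```

View pics/top0.png

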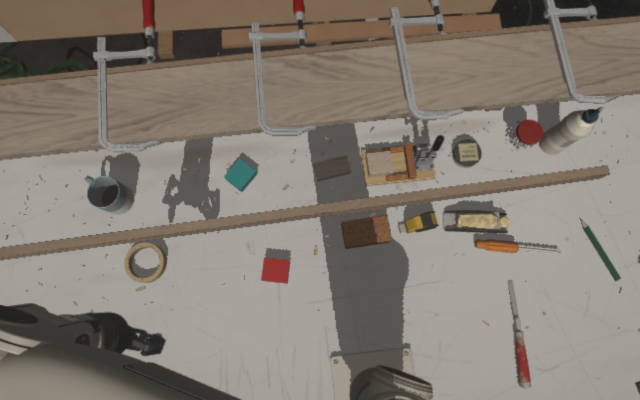

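View pics/side0.png

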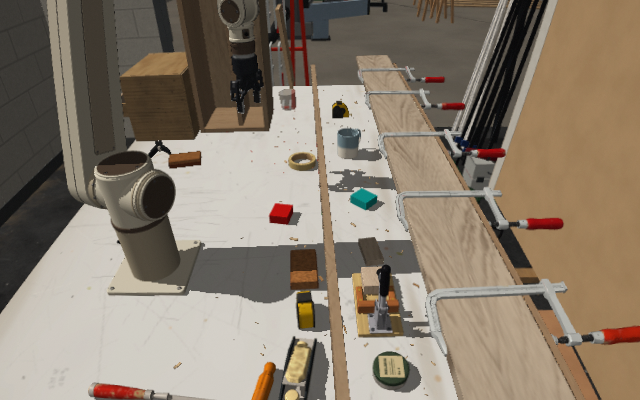

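The top picture shows the jig around (400,162), with the loose offcut at (380,163) between its rails. The flat offcut is at (332,168), the lever at (435,145) and the tin at (467,152). The red and turquoise look-alikes lie elsewhere. Jig x points roughly along world -y. The side picture agrees: the lever is upright at (384,285) and the tin is at (391,369).

I'll turn the tool so that its y lies along world x, and travel at the present height.

```bash
python3 -m creep '0 -0.25 -0.15 0 0.06; 0 -0.5 -0.3 0 0.12; 0 -0.75 -0.45 0 0.18; 0 -1 -0.58 0 0.24; 0 -1 -0.58 0 0.3; 0 -1 -0.58 0 0.364; 0 -1 -0.58 0 0.364; 0 -1 -0.58 0 0.364'
```

```text
clock: 2.2
eef_pos: [0.3074, 0.3139, 0.2533]
tool_rot: [0.706, 0.708, -0.0, -0.0]
ft_force: [-0.0, -0.3, -0.5]
grip_width: 0.0004
grasp_force: 0.0
```

```bash
python3 -m creep '0 -0.33 0.27 0 0; 0 -0.66 0.54 0 0; 0 -1 0.8 0 0; 0 -1 0.8 0 0' && python3 -m creep '0 -0.33 0.27 0 0; 0 -0.66 0.54 0 0; 0 -1 0.8 0 0; 0 -1 0.8 0 0;0 -1 0.8 0 0' && python3 - <<'E'
from workcell import *
import cv2,numpy as np
print(telemetry.get_obs()['eef_pos'],camera_params('wrist'))
cv2.imwrite('pics/w1.png',camera('wrist')[:,:,::-1])
for t in('stop','workpiece','flat_offcut','lever_pivot'):
  print(t,[(np.round(d['at'],3).tolist(),round(d['conf'],2)) for d in spot_point(t,'wrist')][:3])
# outlines from the top view
p=camera_params('top');K=np.array(p['camera_matrix']);print(p['attitude'])
E
```

```text
clock: 2.7
eef_pos: [0.4295, 0.1611, 0.2532]
tool_rot: [0.709, 0.706, -0.0, 0.0]
ft_force: [0.9, -1.0, 0.0]
grip_width: 0.0005
grasp_force: 0.0
clock: 3.32
eef_pos: [0.5471, 0.0148, 0.2528]
tool_rot: [0.707, 0.708, -0.0, -0.001]
ft_force: [0.3, 0.2, -0.5]
grip_width: 0.0003
grasp_force: 0.0
[0.54714093 0.01483338 0.25278527] {'camera_matrix': array([[283.93648831,   0.        , 322.01966821],
       [  0.        , 283.93648831, 200.48509621],
       [  0.        ,   0.        ,   1.        ]]), 'k1': -0.020027271858934187, 'eye': array([0.546619  , 0.09202448, 0.37380573]), 'attitude': array([ 9.88211169e-01,  7.32640090e-04, -4.07702793e-04,  1.53094685e-01])}
stop []
workpiece [([0.309, 0.2, 0.001], 0.82), ([0.543, -0.084, 0.016], 0.57)]
flat_offcut [([0.547, 0.036, 0.0], 0.7)]
lever_pivot [([0.546, -0.207, 0.076], 0.71)]
[-0.66390592  0.73974655 -0.07926219  0.07564041]
```

View pics/w1.png

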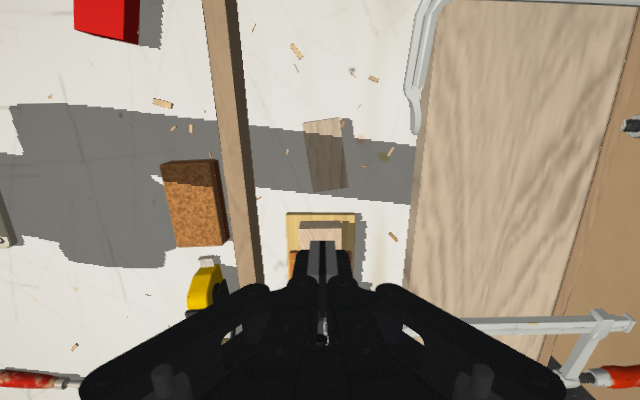

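The wrist picture shows the board's rear edge from (287,214) to (355,214). The workpiece's rear top edge runs from (299,222) to (342,222), and the flat offcut's near edge from (313,192) to (348,187), so there is a gap between them. The tool's yaw agrees with the jig's.

```bash
python3 - <<'E'
from workcell import *
import cv2,numpy as np
from scipy.spatial.transform import Rotation as R
p=camera_params('wrist');K=p['camera_matrix'];A=R.from_quat(p['attitude'])
for u,v,z in((287,214,.012),(355,214,.012),(299,222,.04),(342,222,.04),(313,192,.019),(348,187,.019)):
  s=cv2.undistortPoints(np.array([[[u,v]]],float),K,np.array([p['k1'],0,0,0]))[0,0]
  d=A.apply([s[0],s[1],1]);print(u,v,(p['eye']+d*(z-p['eye'][2])/d[2]).round(4))
E
```

```text
287 214 [ 0.4991 -0.042   0.012 ]
355 214 [ 0.5917 -0.0418  0.012 ]
299 222 [ 0.5176 -0.0424  0.04  ]
342 222 [ 0.5721 -0.0422  0.04  ]
313 192 [ 0.535  -0.0088  0.019 ]
348 187 [ 0.5803 -0.0019  0.019 ]
```

```bash
python3 -m creep '0 -0.25 -0.013 0.3 0; 0 -0.25 -0.013 0.65 0; 0 -0.25 -0.013 0.9 0; 0 -0.25 -0.013 0.9 0' && python3 -m creep '0 0 0 0.2 0; 0 0 0 0.4 0; 0 0 0 0.47 0; 0 0 0 0.47 0'
```

```text
clock: 4.08
eef_pos: [0.5427, -0.0227, 0.1157]
tool_rot: [0.706, 0.708, -0.002, -0.003]
ft_force: [-0.2, 0.7, 0.4]
grip_width: -0.0001
grasp_force: 0.0
clock: 4.58
eef_pos: [0.5463, -0.0232, 0.0488]
tool_rot: [0.707, 0.707, 0.0, 0.0]
ft_force: [-0.3, 0.5, 0.1]
grip_width: 0.0001
grasp_force: 0.0
```

```bash
python3 -m creep '0 -0.03 0 0 0; 0 -0.07 0 0 0; 0 -0.1 0 0 0; 0 -0.13 0 0 0; 0 -0.16 0 0 0; 0 -0.19 0 0 0; 0 -0.22 0 0 0; 0 -0.25 0 0 0; 0 -0.28 0 0 0; 0 -0.31 0 0 0; 0 -0.31 0 0 0' && python3 -m creep '0 -0.01 0 0 0; 0 -0.02 0 0 0; 0 -0.03 0 0 0; 0 -0.03 0 0 0'
```

```text
clock: 5.95
eef_pos: [0.5457, -0.0705, 0.0477]
tool_rot: [0.707, 0.707, -0.0, 0.0]
ft_force: [0.2, -0.3, 0.6]
grip_width: -0.0001
grasp_force: 0.0
clock: 6.45
eef_pos: [0.5457, -0.0747, 0.0478]
tool_rot: [0.707, 0.707, -0.0, 0.0]
ft_force: [-0.0, -0.4, 0.6]
grip_width: 0.0003
grasp_force: 0.0
```

```bash
for i in 1; do :; done; python3 -m creep '0 -0.01 0 0 0; 0 -0.01 0 0 0; 0 -0.02 0 0 0; 0 -0.02 0 0 0' && python3 -m creep '0 -0.01 0 0 0; 0 -0.01 0 0 0; 0 -0.02 0 0 0; 0 -0.02 0 0 0' && python3 - <<'E'
from workcell import *
import cv2,numpy as np
im=camera('side')[220:360,300:460];cv2.imwrite('pics/s2.png',cv2.resize(im,None,fx=5,fy=4)[:,:,::-1])
print([(np.round(d['at'],3).tolist(),round(d['conf'],2)) for d in spot_point('workpiece','side')])
E
```

```text
clock: 6.95
eef_pos: [0.5459, -0.0771, 0.0479]
tool_rot: [0.707, 0.707, 0.0, -0.0]
ft_force: [0.4, 2.5, 0.1]
grip_width: 0.0002
grasp_force: 1.0
clock: 7.45
eef_pos: [0.5459, -0.0774, 0.0479]
tool_rot: [0.706, 0.708, 0.003, -0.002]
ft_force: [0.7, 9.2, 2.0]
grip_width: 0.0001
grasp_force: 5.1
[([0.556, 0.274, 0.003], 0.74), ([0.305, 0.206, -0.004], 0.63), ([0.548, -0.118, 0.013], 0.56), ([0.541, -0.149, 0.118], 0.35)]
```

View pics/s2.png

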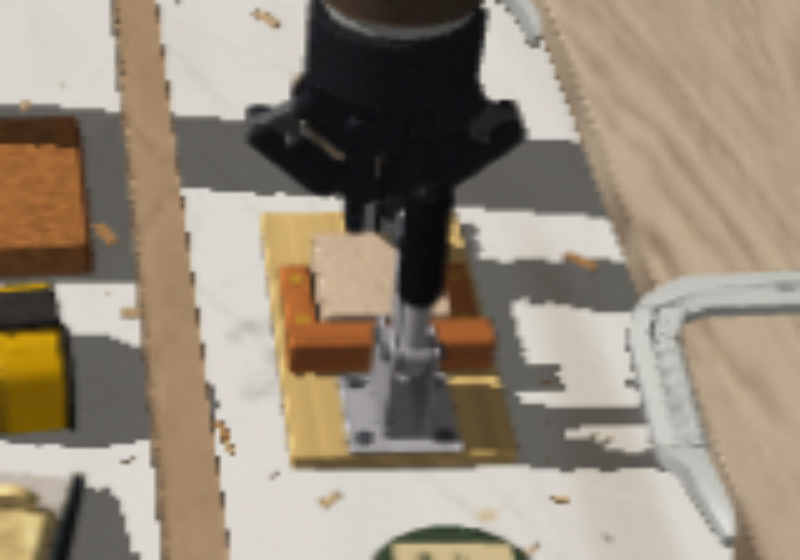

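The offcut is home: the force rose sharply to 9 N, and the finger face sits 62 mm before the stop. The picture shows the block around (355,275) against the stop's back at (330,330). Next I back off, rise and approach the lever.

```bash
python3 -m creep '0 0.05 0 0 0; 0 0.15 0 0 0; 0 0.15 0 -0.1 0; 0 0.15 0 -0.4 0; 0 0.15 0 -0.7 0; 0 0.15 0 -0.86 0; 0 0.15 0 -0.86 0; 0 0.15 0 -0.86 0' && python3 -m creep '0 -0.2 0 0 0; 0 -0.4 0 0 0; 0 -0.6 0 0 0; 0 -0.7 0 0 0; 0 -0.7 0 0 0'
```

```text
clock: 8.55
eef_pos: [0.5452, -0.0582, 0.1765]
tool_rot: [0.707, 0.707, -0.0, -0.0]
ft_force: [0.3, -0.1, 0.0]
grip_width: 0.0003
grasp_force: 0.0
clock: 9.18
eef_pos: [0.5451, -0.1635, 0.1757]
tool_rot: [0.708, 0.707, -0.0, -0.001]
ft_force: [-0.9, 0.9, -0.6]
grip_width: 0.0001
grasp_force: 0.0
```

```bash
python3 -m creep '0 -0.06 0 0 0; 0 -0.11 0 0 0; 0 -0.16 0 0 0; 0 -0.21 0 0 0; 0 -0.26 0 0.01 0; 0 -0.31 0 0.03 0; 0 -0.36 0 0.05 0; 0 -0.41 0 0.07 0' && python3 -m creep '0 -0.05 0 0.02 0; 0 -0.1 0 0.04 0; 0 -0.15 0 0.06 0; 0 -0.2 0 0.08 0; 0 -0.2 0 0.08 0'; python3 - <<'E'
from workcell import *
import cv2,numpy as np
im=camera('side')[220:400,300:460];cv2.imwrite('pics/s3.png',cv2.resize(im,None,fx=4,fy=3)[:,:,::-1])
for t in('lever_tip','clamp_foot','workpiece'):print(t,[(np.round(d['at'],3).tolist(),round(d['conf'],2)) for d in spot_point(t,'side')])
E
```

```text
clock: 10.18
eef_pos: [0.5464, -0.2241, 0.1674]
tool_rot: [0.707, 0.708, 0.001, 0.001]
ft_force: [-0.3, 1.8, 4.1]
grip_width: -0.0
grasp_force: 1.9
clock: 10.8
eef_pos: [0.5454, -0.2552, 0.1536]
tool_rot: [0.707, 0.707, -0.0, -0.001]
ft_force: [-0.5, 0.8, -0.1]
grip_width: -0.0
grasp_force: 0.0
lever_tip [([0.545, -0.312, 0.1], 0.67)]
clamp_foot []
workpiece [([0.307, 0.203, -0.002], 0.59), ([0.548, -0.119, 0.013], 0.49)]
```

View pics/s3.png

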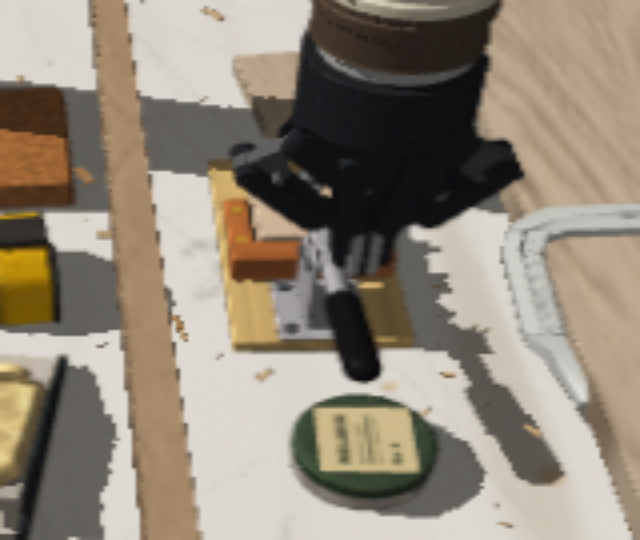

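The lever has snapped over. In the picture its grip end is at (360,365), and the network's tip position of (-0.312, 0.100) matches the closed pose. Now I retreat upward and check the clamp and bystanders.

```bash
python3 -m creep '0 0 0 -0.2 0; 0 0 0 -0.5 0; 0 0 0 -0.8 0; 0 -0.3 -0.3 -0.8 0; 0 -0.6 -0.6 -0.8 0; 0 -0.8 -0.8 -0.8 0; 0 -0.8 -0.8 -0.8 0; 0 -0.8 -0.8 -0.8 0'; python3 - <<'E'
from workcell import *
import cv2,numpy as np
a=cv2.resize(camera('side')[220:400,290:430],(400,540));b=cv2.resize(camera('top')[130:240,310:490],(400,300))
c=np.zeros((540,800,3),np.uint8);c[:,:400]=a;c[:300,400:]=b
cv2.imwrite('pics/f.png',c[:,:,::-1])
for t in('stop','workpiece','lever_tip','clamp_foot','flat_offcut','wax_tin','tape_measure'):
 for k in('side','top'):print(t,k,[(np.round(d['at'],3).tolist(),round(d['conf'],2)) for d in spot_point(t,k)][:3])
E
```

```text
clock: 12.0
eef_pos: [0.4261, -0.3743, 0.2745]
tool_rot: [0.707, 0.707, 0.0, 0.0]
ft_force: [0.2, -0.1, -0.1]
grip_width: 0.0003
grasp_force: 0.0
stop side [([0.546, -0.148, 0.01], 0.93), ([0.548, -0.146, 0.001], 0.26)]
stop top [([0.542, -0.15, 0.013], 0.64), ([0.547, -0.121, 0.012], 0.17)]
workpiece side [([0.305, 0.204, 0.002], 0.93), ([0.549, -0.12, 0.011], 0.78), ([0.557, 0.275, -0.001], 0.78)]
workpiece top [([0.547, -0.122, 0.009], 0.95), ([0.56, 0.27, -0.002], 0.94), ([0.308, 0.207, -0.002], 0.79)]
lever_tip side [([0.546, -0.31, 0.101], 0.65)]
lever_tip top [([0.54, -0.316, 0.099], 0.65)]
clamp_foot side []
clamp_foot top [([0.553, 0.038, 0.003], 0.62)]
flat_offcut side [([0.547, 0.04, 0.0], 0.63)]
flat_offcut top [([0.554, 0.043, 0.003], 0.73)]
wax_tin side [([0.548, -0.31, 0.002], 0.96)]
wax_tin top [([0.55, -0.306, 0.002], 0.67)]
tape_measure side [([0.383, -0.152, -0.005], 0.97)]
tape_measure top [([0.384, -0.153, 0.002], 0.64), ([0.547, -0.151, 0.015], 0.3)]
```

View pics/f.png

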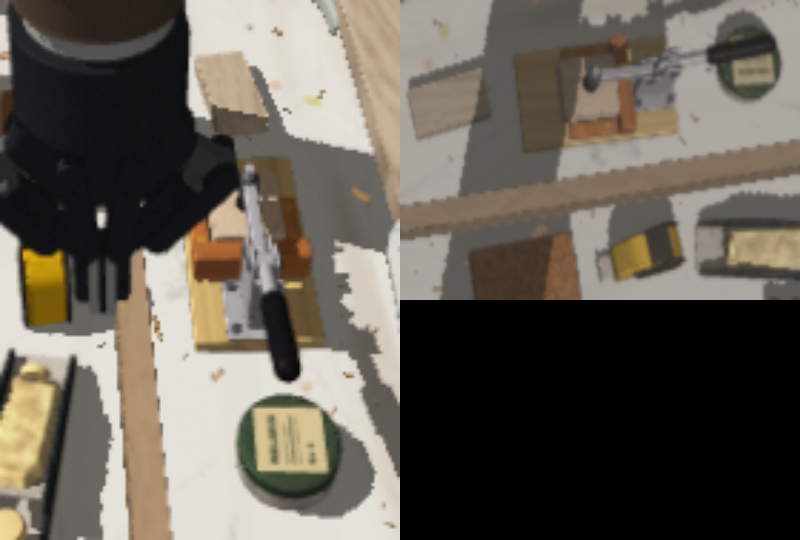

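The final picture shows the block against the stop, the foot pressing on it (top view, (592,77)) and the lever closed over the tin. The bystanders are in place and the gripper is clear.

```bash
python3 -c "
from workcell import ticket
print(ticket.job_done())"
```

```text
the job is handed in; nothing more can be done
None
```

I pushed the oak offcut home against the stop, then flipped the toggle clamp closed with its foot on the piece; the other things look unmoved, and I handed the job in at about 13 s of the 45 s allowed.

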